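# Restock the ink rack in a neat row by size

### The arm

A 6-joint arm with a two-finger parallel gripper is mounted at the origin on the work surface. World frame = base frame: x ahead of the robot, y to its left, z up, the work surface at z = 0. Lengths are in m, angles in rad, forces in N, time in s.
With the tool pointing down it reaches from about 0.35 to 0.975 m from the base axis. Payload 4.9 kg.
Tool frame: the origin (TCP) lies midway between the tips of the shut fingers; the grasp point (between the pads) lies 19 mm behind it; y points along the fingers, z is the direction in which the jaws open and shut, and the axes are right-handed (so a half turn about y gives the same grasp; the last joint's range is limited). The gripper opens to 85 mm and grips with 20 to 120 N. Pads are 22 mm wide; open, the fingers measure 114 mm over their backs; the gripper's body (76 mm by 85 mm) begins 54 mm behind the grasp point. The pads swing forward as they close: fully open they stand 13 mm farther back than shut.
Start: joints at [1.227, 0.053, 1.613, -0, 1.476, -0.119], TCP at [0.139, 0.609, 0.231] pointing down, gripper open.
Joint ranges: [-3.01, 3.01], [-1.01, 2.22], [0.06, 2.58], [-1.02, 4.17], [0.09, 2.62], [-3.14, 3.14]. Speed limits (rad/s): [2.57, 2.57, 3.14, 3.14, 3.14, 3.14].

### API

Orientations are given as a unit quaternion [w, x, y, z].
In Python, from plant import manip gives the robot as it stands.
- The arm moves only by the tool apply_moves, never from a script. Its argument "moves" is a list of rows, each a list of 7 numbers: the gripper's target within -1 to 1 (shut at 1, half-way at 0, fully open at -1), then the shift along the tool's x, y, z in mm, then the turn, a rotation vector about the tool's x, y, z in degrees. A call has 1 to 20 rows; each row shifts and turns the commanded pose from where the row before left it, along the tool's axes as they then stand; what a row does not reach is not made up. A row lasts 1/10 s, in which the tool goes at most 50 mm and 8.59 degrees, less where a joint would pass 70% of its speed; a pose out of reach is approached as far as the arm can. A call with a gripper value outside its range is refused whole. The fingers move at their own pace and stop on an object; the grip force is fixed at half the most. Time passes only in rows, so rows that do not move let the fingers close. It gives the time, the measured TCP pose, the force and the opening at its end, in the units of the state.
- manip.state(): the state, without advancing time (a new reading comes with each control period).
- manip.grab_frame(name): name is "side" or "top"; returns the picture (400x640x3 uint8, blue, green, red); there is no depth.
- manip.calibration(name): a dict with "mtx" (3x3 intrinsics, pixels), "T" (4x4, takes a point from camera to world coordinates). Camera axes: x right, y down, z forward; pixel columns grow to the right and rows downward; lengths in m; the calibration is good to about 2 mm. A picture is of the moment at which its call begins. calibration takes no time and is no camera call.
- manip.job_done(): hands the job in, once; it reports no verdict.
The state is a dict: "time": time; "joint_pos": joint angles; "joint_vel": joint speeds; "joint_efforts": joint torques, N m; "tool_pos": TCP position; "tool_rot": TCP orientation; "contact_force": force on the tool from outside, world axes, zero at the start; "ft_torque": the same for the moment, N m; "gripper_width": opening from 0.0 (shut) to 1.0 (fully open).
Only numpy, scipy, OpenCV 4.12 (cv2) and the standard library are available. Lean on these libraries where they do the work, as an engineer would, in place of code of your own. Each camera call takes 0.05 s, during which the arm holds its last target. There are 200 camera calls.

### The job

Stand the three white ink bottles that are on the work surface on the lower board of the ink rack, upright, in one straight row with the smallest bottle that already stands at one end of it: growing in size from that one towards the tin, side by side with gaps of about 15 mm between bodies, on the line along the board that the smallest bottle stands on. Set the bottles down without dropping them, let none fall over on the way, and leave the smallest bottle, the tin, the cup, the power supply and the wash bottle where they stand.

Things in the scene. Friction and masses are not known exactly. Their poses are not given: they have to be found in the camera images.
- rack_row (a point): Fixed low dark ink rack, 384 mm wide, open at front, sides and back. Point on top of its lower board, 30 mm above the work surface, at the middle of the row line, where the bottles' axes belong. x points level into the rack, away from the robot; y along the row line, left; z up. The board spans x -62 to +62 mm; a lip at its front edge (x -62 to -56 mm) stands 12 mm above it.
- rack_over (a point): Middle of the lower front edge of the rack's upper board (axes as rack_row): 230 mm above the lower board, straight above the row line. The upper board is 16 mm thick, 45 mm deep (to 45 mm behind the row line) and 384 mm wide, with fixed bottles up to 90 mm tall on it, so a tool pointing straight down cannot reach the row line: tilt it. Its two 10 mm posts stand 40 mm behind the row line, 187 mm left and right.
- ref_mid (a point): Ink bottle, the smallest, already standing on the rack at one end of the row line, about 145 mm left or right of its middle: upright white round plastic body 38 mm in diameter, sloping shoulder, black round cap 26 mm in diameter on its top 41 mm; 80 mm tall over all. This point is on its axis half-way up (40 mm above its underside); z up along the axis. It is loose and must stay.
- small_mid (a point): Ink bottle, small, on the work surface at the start; about 0.1 kg: upright white round plastic body 44 mm in diameter, sloping shoulder, black round cap 26 mm in diameter on its top 41 mm; 100 mm tall over all. This point is on its axis half-way up (50 mm above its underside); z up along the axis.
- medium_mid (a point): Ink bottle, medium, on the work surface at the start; about 0.17 kg: upright white round plastic body 50 mm in diameter, sloping shoulder, black round cap 26 mm in diameter on its top 41 mm; 125 mm tall over all. This point is on its axis half-way up (62.5 mm above its underside); z up along the axis.
- large_mid (a point): Ink bottle, large, on the work surface at the start; about 0.27 kg: upright white round plastic body 56 mm in diameter, sloping shoulder, black round cap 26 mm in diameter on its top 41 mm; 150 mm tall over all. This point is on its axis half-way up (75 mm above its underside); z up along the axis.
- tin_mid (a point): Flat round aluminium tin, 63 mm in diameter, 38 mm tall, standing on the lower board at the end opposite the smallest bottle. This point is on its axis half-way up (19 mm above its underside); z up along the axis. Must stay.
- cup_mid (a point): Loose white rinse cup, 72 mm in diameter at the rim, 75 mm tall, on the work surface. This point is on its axis half-way up (37.5 mm above its underside); z up along the axis. Must stay.
- supply_mid (a point): Dark metal power supply, a box 80 x 60 x 50 mm (its x, y, z), on the work surface. This point is its centre. Must stay.
- wash_mid (a point): Tall clear wash bottle, 60 mm in diameter, 190 mm tall, on the work surface at the left. This point is on its axis half-way up (95 mm above its underside); z up along the axis. Must stay.
There are look-alikes about, which are no part of the job. What is shaped like the part that bears large_mid but blue or yellow is not meant.

How it is judged:
At the end, for the whole second after the job is handed in: The three bottles stand upright (0.1 rad) and still on the lower board, within 13 mm of the row line, ordered smallest, small, medium, large towards the tin, gaps 4 to 26 mm; smallest bottle, tin, cup, supply and wash bottle upright, moved under 20 mm (x of small_mid in the frame of rack_row between -0.013 and 0.013 m and z of small_mid in the frame of rack_row between 0.044 and 0.056 m and angle between each of small_mid, medium_mid, large_mid's own z axis and vertical below 0.1 rad and linear speed of each of small, medium, large below 0.02 m/s and x of medium_mid in the frame of rack_row between -0.013 and 0.013 m and z of medium_mid in the frame of rack_row between 0.0565 and 0.0685 m and x of large_mid in the frame of rack_row between -0.013 and 0.013 m and z of large_mid in the frame of rack_row between 0.069 and 0.081 m and horizontal distance between ref_mid and small_mid between 0.045 and 0.067 m and horizontal distance between small_mid and medium_mid between 0.051 and 0.073 m and horizontal distance between medium_mid and large_mid between 0.057 and 0.079 m and horizontal distance between ref_mid and medium_mid above 0.098 m and horizontal distance between ref_mid and large_mid above 0.157 m and distance of each of ref_mid, tin_mid, cup_mid, supply_mid, wash_mid from where it was at the start of the episode below 0.02 m and angle between each of ref_mid, tin_mid, cup_mid, supply_mid, wash_mid's own z axis and vertical below 0.15 rad); the robot touches nothing.
It fails at once if a bottle is dropped (falls freely by more than about 18 mm) ((contact force between small and the fingers below 0.01 N and linear speed of small above 0.6 m/s) or (contact force between medium and the fingers below 0.01 N and linear speed of medium above 0.6 m/s) or (contact force between large and the fingers below 0.01 N and linear speed of large above 0.6 m/s)).
It fails at once if a bottle falls over (is tipped by more than 1 rad) (angle between any of ref_mid, small_mid, medium_mid, large_mid's own z axis and vertical above 1 rad).
It fails at once if a bystander is moved by more than 30 mm or tipped over (distance of any of ref_mid, tin_mid, cup_mid, supply_mid, wash_mid from where it was at the start of the episode above 0.03 m or angle between any of tin_mid, cup_mid, supply_mid, wash_mid's own z axis and vertical above 0.6 rad).
It also fails if it takes over 72 s, if anything falls off the work surface, if the arm or the gripper's body presses on something with over 40 N, if the wrist force passes 120 N, or if a joint passes its speed limit or range.

## Working session

There is one attempt and no reset: what is moved stays moved. The work goes in short steps, Python scripts to look and compute and a tool call to move; the robot and the scene stay as the last step left them, time stands still between calls to the robot, and variables do not carry over. Pictures are saved under pics/ and viewed, about 8 in all and at most 12, crops included, and the job is handed in when it is done.

Besides the shell and the picture viewer there is one more tool, called after "Call:" as name(argument=value, ...) on one line, values as JSON. apply_moves: Moves the arm, as the interface text tells. Its arguments: {"type":"object","properties":{"moves":{"type":"array","items":{"type":"array","items":{"type":"number"}}}},"required":["moves"]}

```bash
ls && mkdir -p pics && python3 - <<'E'
from plant import manip
import cv2,numpy as np
np.set_printoptions(precision=4,suppress=True)
print(manip.state())
for n in("side","top"):
    cv2.imwrite(f"pics/{n}0.png",manip.grab_frame(n)); c=manip.calibration(n); print(n,c["mtx"],c["T"])
E
```

```text
pics
{'time': 0.0, 'joint_pos': array([ 1.227 ,  0.0534,  1.6143, -0.    ,  1.476 , -0.119 ]), 'joint_vel': array([-0.0007, -0.0004,  0.0004, -0.0006, -0.0017,  0.0001]), 'joint_efforts': array([ -0.0018, -39.3694, -37.0171,  -0.0004,   0.0073,  -0.    ]), 'tool_pos': array([0.1391, 0.6087, 0.23  ]), 'tool_rot': array([-0.7019,  0.7034, -0.0795,  0.0791]), 'contact_force': array([0.5017, 0.6477, 0.0139]), 'ft_torque': array([ 0.018 , -0.0353, -0.0254]), 'gripper_width': 0.9980551622227692}
side [[472.6306   0.     318.6117]
 [  0.     472.6306 194.5951]
 [  0.       0.       1.    ]] [[-0.9839 -0.113   0.1385  0.3111]
 [-0.177   0.5107 -0.8413  1.2047]
 [ 0.0243 -0.8523 -0.5225  0.8714]
 [ 0.      0.      0.      1.    ]]
top [[383.0315   0.     320.2401]
 [  0.     383.0315 201.2351]
 [  0.       0.       1.    ]] [[-0.1099 -0.9741  0.1979  0.3341]
 [-0.9939  0.1078 -0.021   0.0431]
 [-0.0009 -0.199  -0.98    1.0867]
 [ 0.      0.      0.      1.    ]]
```

View pics/side0.png

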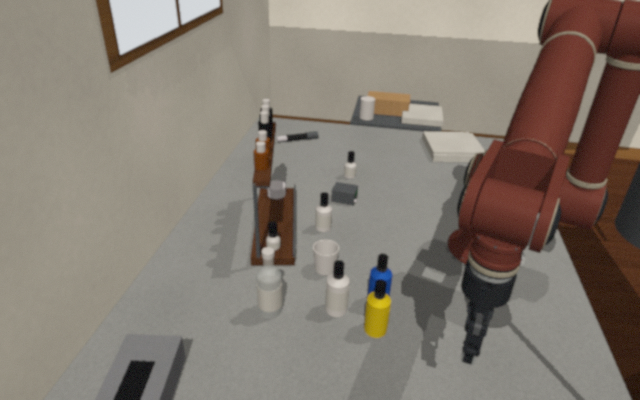

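View pics/top0.png

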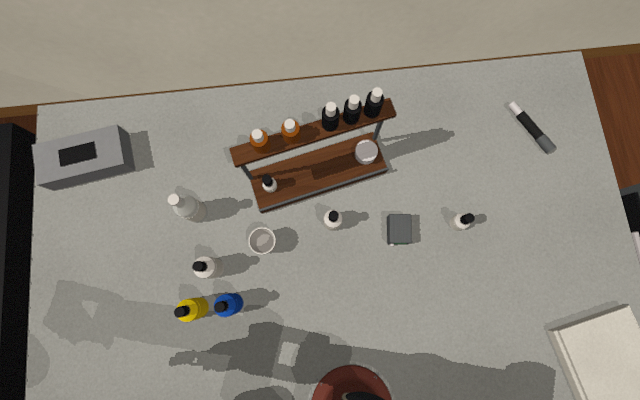

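Top view: the white, black-capped candidates are ref (269,184) on the rack, (204,267), (333,218) and (464,220). The wash bottle (184,206) has a white cap, so it is not one of them. Look-alikes are yellow (190,310), blue (228,305) and the fixed bottles on the upper board. The tin is at (366,152), the cup at (262,240) and the supply at (399,228). Side view: large (338,290), medium (323,215), small (350,167), ref (273,238). Next I measure the caps in both views and make one close crop.

```bash
cat > h.py <<'E'
import numpy as np,cv2
from plant import manip
np.set_printoptions(precision=4,suppress=True)
C={n:manip.calibration(n) for n in("side","top")}
def ray(n,u,v):
    c=C[n]; d=c["T"][:3,:3]@np.linalg.solve(c["mtx"],[u,v,1.]); return c["T"][:3,3],d/np.linalg.norm(d)
def onz(n,u,v,z):
    o,d=ray(n,u,v); return (o+d*(z-o[2])/d[2])[:3]
def tri(a,b):
    (o,d),(p,e)=ray("top",*a),ray("side",*b)
    s=np.linalg.lstsq(np.c_[d,-e],p-o,rcond=None)[0]; A=o+d*s[0];B=p+e*s[1]
    return (A+B)/2,np.linalg.norm(A-B)
def dark(img,u,v,r=14,th=70):
    w=img[v-r:v+r,u-r:u+r].max(2); m=(w<th).astype(np.uint8)
    k,l,s,c=cv2.connectedComponentsWithStats(m)
    i=min(range(1,k),key=lambda i:np.hypot(*(c[i]-r))-0.02*s[i]); return c[i]+[u-r,v-r],s[i]
E
python3 - <<'E'
from h import *
t=cv2.imread("pics/top0.png");s=cv2.imread("pics/side0.png")
for n,a,b,h in[("ref",(268,179),(273,229),.11),("small",(467,219),(351,157),.1),("med",(333,215),(324,200),.125),("large",(200,266),(339,268),.15)]:
    (p,sp),(q,sq)=dark(t,*a),dark(s,*b); 
    print(n,p,sp,q,sq,"tri",*tri(p,q),"z-plane",onz("top",*p,h-.0205),onz("side",*q,h-.0205))
def up(i,x,y,w,h,k): return cv2.resize(i[y:y+h,x:x+w],None,fx=k,fy=k,interpolation=cv2.INTER_CUBIC)
a=up(t,222,80,190,142,4)
cv2.imwrite("pics/crop1.png",a)
b=np.hstack([up(t,180,190,100,100,4),up(s,240,170,100,100,4)]);
c=np.hstack([up(t,310,185,80,50,5),up(t,440,185,80,50,5)])
cv2.imwrite("pics/crop2.png",np.vstack([b,cv2.resize(c,(800,200))]))
E
```

```text
Traceback (most recent call last):
  File "h.py", line 16, in dark
    i=min(range(1,k),key=lambda i:np.hypot(*(c[i]-r))-0.02*s[i]); return c[i]+[u-r,v-r],s[i]
ValueError: The truth value of an array with more than one element is ambiguous. Use a.any() or a.all()
```

```bash
sed -i 's/0.02\*s\[i\]); return c\[i\]+\[u-r,v-r\],s\[i\]/0.02*s[i,4]); return c[i]+[u-r,v-r],s[i]/' h.py
python3 - <<'E'
from h import *
t=cv2.imread("pics/top0.png");s=cv2.imread("pics/side0.png")
for n,a,b,h in[("ref",(268,179),(273,229),.11),("small",(467,219),(351,157),.1),("med",(333,215),(324,200),.125),("large",(200,266),(339,268),.15)]:
    (p,sp),(q,sq)=dark(t,*a),dark(s,*b); 
    print(n,p,sp,q,sq,"tri",*tri(p,q),"z-plane",onz("top",*p,h-.0205),onz("side",*q,h-.0205))
def up(i,x,y,w,h,k): return cv2.resize(i[y:y+h,x:x+w],None,fx=k,fy=k,interpolation=cv2.INTER_CUBIC)
a=up(t,222,80,190,142,4)
cv2.imwrite("pics/crop1.png",a)
b=np.hstack([up(t,180,190,100,100,4),up(s,240,170,100,100,4)]);
c=np.hstack([up(t,310,185,80,50,5),up(t,440,185,80,50,5)])
cv2.imwrite("pics/crop2.png",np.vstack([b,cv2.resize(c,(800,200))]))
E
```

```text
ref [267.4138 177.477 ] [  0   6  28  15 174] [272.4367 226.05  ] [  3   0  21  28 300] tri [0.6131 0.1548 0.0986] 0.0005104098549984376 z-plane [0.616  0.1558 0.0895] [0.6164 0.1424 0.0895]
small [467.0091 218.4   ] [  7   8  15  11 110] [350.6852 156.5556] [11  9  6 10 54] tri [ 0.4504 -0.3611  0.0797] 0.004242188692417024 z-plane [ 0.4483 -0.3612  0.0795] [ 0.4526 -0.3617  0.0795]
med [333.025  215.8375] [10 10  9 11 80] [323.9412 198.8706] [11  7  7 13 85] tri [ 0.4919 -0.0066  0.106 ] 0.003448769301098174 z-plane [ 0.4903 -0.0067  0.1045] [ 0.494  -0.0092  0.1045]
large [199.4435 265.8522] [  7   9  14  10 115] [338.3034 268.8966] [  9   7  10  17 145] tri [0.3998 0.3363 0.1306] 0.002703320837264339 z-plane [0.3986 0.3365 0.1295] [0.4013 0.3349 0.1295]
```

View pics/crop1.png

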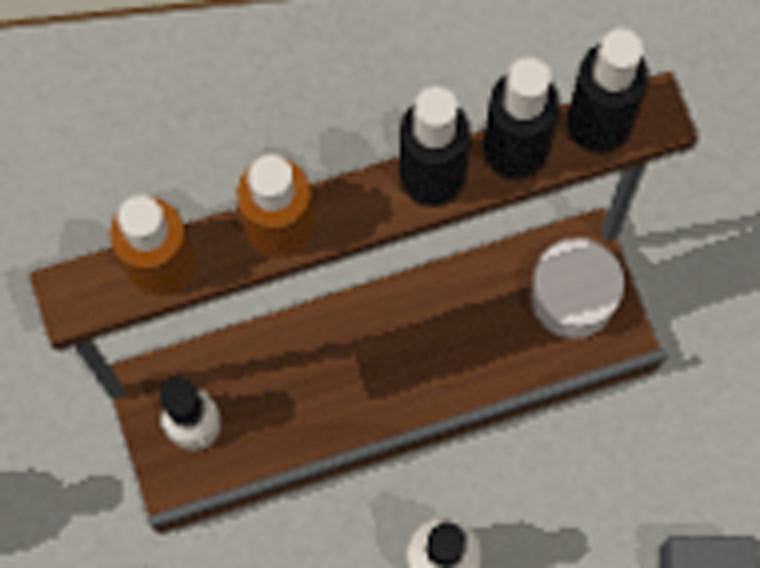

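View pics/crop2.png

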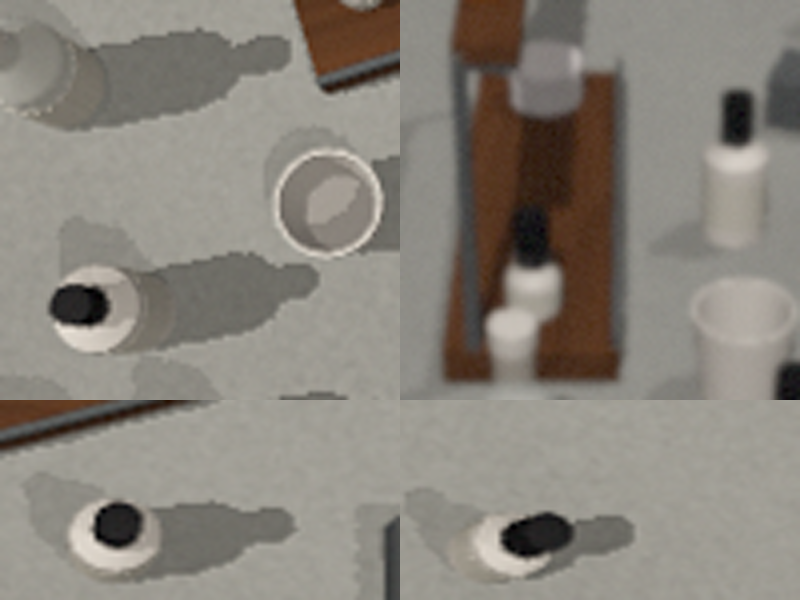

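Crop 1 shows ref with its cap at full-picture (267.5,180) and the tin's top at (367,149). The upper board's lower front corners are near (236.5,166.5) and (396,116). Crop 2 shows large (cap 199,266), medium (333,216) and small (467,218) as white bottles with black caps, so the choice is confirmed: their cap heights come out at 0.131, 0.106 and 0.080 m against the expected 0.1295, 0.1045 and 0.0795.

```bash
python3 - <<'E'
from h import *
t=cv2.imread("pics/top0.png");s=cv2.imread("pics/side0.png")
p,sp=dark(t,267,180,10,40);q,sq=dark(s,273,229,14,40)
print("ref",p,sp,q,sq,*tri(p,q),onz("top",*p,.0895),onz("side",*q,.0895))
L,R=onz("top",236.5,166.7,.26),onz("top",395.8,116.3,.26)
print("upper",L,R,np.linalg.norm(L-R),"mid",(L+R)/2,"yaw",np.degrees(np.arctan2(*(L-R)[[0,1]]*[-1,1])))
for z,a,b in((.042,(260.3,208.6),(387.8,167.8)),(0.,(262.,212.8),(388.,172.3)),):
    l,r=onz("top",*a,z),onz("top",*b,z);print("lip",z,l,r,np.linalg.norm(l-r),(l+r)/2,np.degrees(np.arctan2(*(l-r)[[0,1]]*[-1,1])))
print("tin",onz("top",366.5,149.,.068),onz("side",276.5,182,.068),"cup",onz("top",262,239.5,.075),"wash",onz("top",178,201,.19),onz("side",268,255,.19))
m=cv2.inRange(cv2.cvtColor(t,cv2.COLOR_BGR2HSV),(0,90,20),(20,255,140));m[:80]=0;m[230:]=0
print(cv2.boundingRect(m))
print("supply",[onz("top",u,v,.05) for u,v in((389,214),(411,214),(411,241),(389,241))])
E
```

```text
ref [266.8706 179.8588] [ 5  4 10 12 85] [272.2991 228.0093] [  9   6   9  15 107] [0.6106 0.1576 0.0934] 0.004152133141688956 [0.6095 0.1578 0.0895] [0.6143 0.1518 0.0895]
upper [0.6003 0.2034 0.26  ] [ 0.6805 -0.1698  0.26  ] 0.38171831154537855 mid [0.6404 0.0168 0.26  ] yaw 12.126313103387908
lip 0.042 [0.5426 0.1882 0.042 ] [ 0.6201 -0.1802  0.042 ] 0.3763763115487305 [0.5814 0.004  0.042 ] 11.871942122610772
lip 0.0 [0.5382 0.1901 0.    ] [ 0.6179 -0.1877  0.    ] 0.38614149243873314 [0.5781 0.0012 0.    ] 11.906038587857307
tin [ 0.6735 -0.1234  0.068 ] [ 0.6779 -0.1386  0.068 ] cup [0.4528 0.1857 0.075 ] wash [0.5532 0.3617 0.19  ] [0.5576 0.3909 0.19  ]
(0, 80, 640, 133)
supply [array([ 0.4872, -0.1627,  0.05  ]), array([ 0.4805, -0.2226,  0.05  ]), array([ 0.4074, -0.211 ,  0.05  ]), array([ 0.4139, -0.1519,  0.05  ])]
```

```bash
cat >> h.py <<'E'
from scipy.spatial.transform import Rotation as Ro
GP=21e-3  # grasp point behind TCP with a cap (26 mm) between the pads
def pose():
    s=manip.state();w,x,y,z=s["tool_rot"];return s["tool_pos"],Ro.from_quat([x,y,z,w])
def tool(psi,th):  # fingers point towards heading psi, th from straight down; jaws level
    p,t=np.radians([psi,th]);y=np.r_[np.sin(t)*np.cos(p),np.sin(t)*np.sin(p),-np.cos(t)];z=np.r_[-np.sin(p),np.cos(p),0]
    return Ro.from_matrix(np.c_[np.cross(y,z),y,z])
def turn(R0,R1):
    v=np.degrees((R0.inv()*R1).as_rotvec());return "turn deg",v.round(1),"norm",np.linalg.norm(v).round(1)
def shift(R,a,b): return "shift mm",(R.inv().apply(np.subtract(b,a))*1e3).round(1)
def tcp(R,g): return np.array(g)+R.apply([0,GP,0])
def row(ds,t):  # world point from row line offset ds (into rack) and t (along it)
    x=np.r_[np.cos(np.radians(12)),np.sin(np.radians(12))];return (.6295+ds)*x+t*np.r_[-x[1],x[0]]
E
python3 - <<'E'
from h import *
print("yellow",onz("top",182,312,.1295),"blue",onz("top",221,306,.1295))
p,R=pose();w1=np.r_[.42,.1,.32];w2=np.r_[.38,-.30,.30]
print(p,R.as_matrix());print(shift(R,p,w1),shift(R,w1,w2))
T=tool(-39,45);print(turn(R,tool(-39,0)),turn(tool(-39,0),T))
g=np.r_[.4504,-.3611,.0845];q=tcp(T,g);print(q,q-T.apply([0,.09,0]))
E
```

```text
yellow [0.2934 0.3835 0.1295] blue [0.297  0.2893 0.1295]
[0.1391 0.6087 0.2302] [[ 0.9749 -0.0006  0.2228]
 [-0.2228 -0.0018  0.9749]
 [-0.0002 -1.     -0.0019]]
('shift mm', array([ 387.2,  -89.1, -433.5])) ('shift mm', array([  50.2,   20.7, -398.8]))
('turn deg', array([ 0.1, 26.1,  0. ]), 'norm', np.float64(26.1)) ('turn deg', array([ -0.,  -0., -45.]), 'norm', np.float64(45.0))
[ 0.4619 -0.3704  0.0697] [ 0.4125 -0.3304  0.1333]
```

Call:
apply_moves(moves=[[-1, 21.5, -5, -24, 0, 0, 0], [-1, 21.5, -5, -24, 0, 0, 0], [-1, 21.5, -5, -24, 0, 0, 0], [-1, 21.5, -5, -24, 0, 0, 0], [-1, 21.5, -5, -24, 0, 0, 0], [-1, 21.5, -5, -24, 0, 0, 0], [-1, 21.5, -5, -24, 0, 0, 0], [-1, 21.5, -5, -24, 0, 0, 0], [-1, 21.5, -5, -24, 0, 0, 0], [-1, 21.5, -5, -24, 0, 0, 0], [-1, 21.5, -5, -24, 0, 0, 0], [-1, 21.5, -5, -24, 0, 0, 0], [-1, 21.5, -5, -24, 0, 0, 0], [-1, 21.5, -5, -24, 0, 0, 0], [-1, 21.5, -5, -24, 0, 0, 0], [-1, 21.5, -5, -24, 0, 0, 0], [-1, 21.5, -5, -24, 0, 0, 0], [-1, 21.5, -5, -24, 0, 0, 0]])

```text
time: 1.9
tool_pos: [0.4205, 0.1006, 0.3211]
tool_rot: [-0.703, 0.703, -0.079, 0.079]
contact_force: [0.8, -0.1, -0.9]
gripper_width: 1.0
```

Call:
apply_moves(moves=[[-1, 4, 1.7, -33, 0, 0, 0], [-1, 4, 1.7, -33, 0, 0, 0], [-1, 4, 1.7, -33, 0, 0, 0], [-1, 4, 1.7, -33, 0, 0, 0], [-1, 4, 1.7, -33, 0, 0, 0], [-1, 4, 1.7, -33, 0, 0, 0], [-1, 4, 1.7, -33, 0, 0, 0], [-1, 4, 1.7, -33, 0, 0, 0], [-1, 4, 1.7, -33, 0, 0, 0], [-1, 4, 1.7, -33, 0, 0, 0], [-1, 4, 1.7, -33, 0, 0, 0], [-1, 4, 1.7, -33, 0, 0, 0], [-1, 0, 0, 0, 0, 6.5, 0], [-1, 0, 0, 0, 0, 6.5, 0], [-1, 0, 0, 0, 0, 6.5, 0], [-1, 0, 0, 0, 0, 6.5, 0]])

```text
time: 3.5
tool_pos: [0.3785, -0.2948, 0.3003]
tool_rot: [0.666, -0.666, 0.237, -0.237]
contact_force: [-0.3, -0.2, -0.0]
gripper_width: 1.001
```

Call:
apply_moves(moves=[[-1, 0, 0, 0, 0, 0, -7.5], [-1, 0, 0, 0, 0, 0, -7.5], [-1, 0, 0, 0, 0, 0, -7.5], [-1, 0, 0, 0, 0, 0, -7.5], [-1, 0, 0, 0, 0, 0, -7.5], [-1, 0, 0, 0, 0, 0, -7.5], [-1, 0, 0, 0, 0, 0, 0], [-1, 0, 0, 0, 0, 0, 0]])

```text
time: 4.3
tool_pos: [0.3785, -0.2948, 0.3007]
tool_rot: [-0.526, 0.706, 0.037, 0.472]
contact_force: [0.3, -0.4, 0.5]
gripper_width: 1.0
```

```bash
cat >> h.py <<'E'
def go(*pts,R=None):
    p,R0=pose();print(manip.state()["time"],"j",manip.state()["joint_pos"],"tcp",p,"y",R0.apply([0,1,0]),"F",manip.state()["contact_force"],"w",manip.state()["gripper_width"])
    for q in pts: print(shift(R0,p,q),np.round(q,4));p=q
E
python3 - <<'E'
from h import *
T=tool(-39,45);q=tcp(T,[.4504,-.3611,.0845]);p,R=pose();print(turn(R,T));go(q-T.apply([0,.09,0]),q)
E
```

```text
('turn deg', array([-0.1,  0.1, -0.1]), 'norm', np.float64(0.1))
4.3 j [-0.9153 -0.9416  2.341   0.2     0.9819 -1.8519] tcp [ 0.3785 -0.2948  0.3007] y [ 0.5493 -0.4434 -0.7083] F [ 0.2962 -0.3519  0.4603] w 1.000426944025669
('shift mm', array([-83.6, 153.1,  -6.4])) [ 0.4125 -0.3304  0.1333]
('shift mm', array([ 0.1, 90. , -0.1])) [ 0.4619 -0.3704  0.0697]
```

Call:
apply_moves(moves=[[-1, -14, 25.5, -1, 0, 0, 0], [-1, -14, 25.5, -1, 0, 0, 0], [-1, -14, 25.5, -1, 0, 0, 0], [-1, -14, 25.5, -1, 0, 0, 0], [-1, -14, 25.5, -1, 0, 0, 0], [-1, -14, 25.5, -1, 0, 0, 0], [-1, 0, 20, 0, 0, 0, 0], [-1, 0, 20, 0, 0, 0, 0], [-1, 0, 0, 0, 0, 0, 0]])

```text
time: 5.2
tool_pos: [0.4362, -0.3486, 0.103]
tool_rot: [-0.528, 0.706, 0.036, 0.471]
contact_force: [-0.3, -0.1, -0.9]
gripper_width: 1.0
```

```bash
python3 - <<'E'
from h import *
T=tool(-39,45);q=tcp(T,[.4504,-.3611,.0845]);go(q)
cv2.imwrite("pics/s1.png",cv2.resize(manip.grab_frame("side")[100:260,260:460],(800,640))[:600])
E
```

```text
5.2 j [-0.8795 -0.4073  2.3819  0.354   0.4216 -2.0398] tcp [ 0.4362 -0.3486  0.103 ] y [ 0.548  -0.4398 -0.7115] F [-0.2722 -0.0577 -0.8644] w 0.9997498360726551
('shift mm', array([ 0.5, 47.4, -0.9])) [ 0.4619 -0.3704  0.0697]
```

View pics/s1.png

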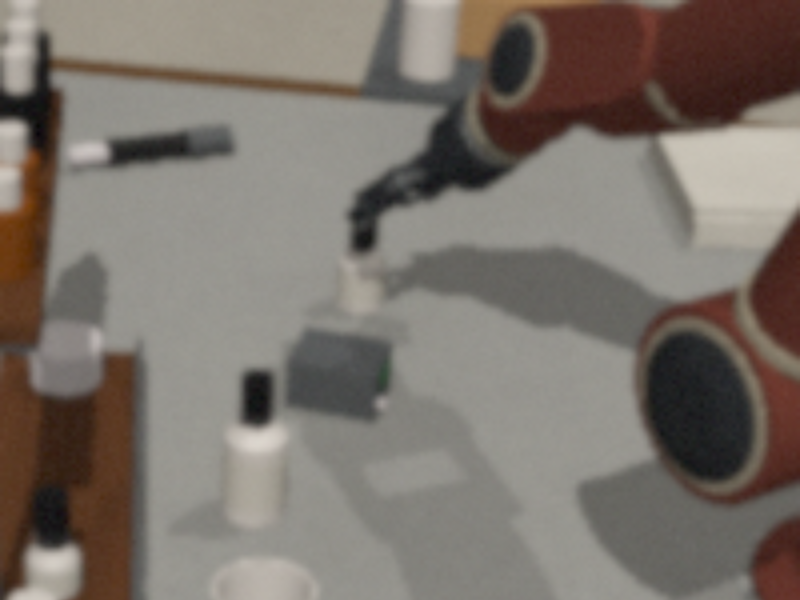

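The gripper is above and behind the small bottle (its cap at crop (363,235)) and lined up with it. I go in and close.

Call:
apply_moves(moves=[[-1, 0, 12, 0, 0, 0, 0], [-1, 0, 12, -1, 0, 0, 0], [-1, 0, 12, 0, 0, 0, 0], [-1, 0, 11, 0, 0, 0, 0], [-1, 0, 0, 0, 0, 0, 0], [0.1, 0, 0, 0, 0, 0, 0], [0.3, 0, 0, 0, 0, 0, 0], [1, 0, 0, 0, 0, 0, 0], [1, 0, 0, 0, 0, 0, 0], [1, 0, 0, 0, 0, 0, 0], [1, 0, 0, 0, 0, 0, 0], [1, 0, 0, 0, 0, 0, 0]])

```text
time: 6.45
tool_pos: [0.4605, -0.3698, 0.0724]
tool_rot: [-0.526, 0.706, 0.038, 0.473]
contact_force: [-0.1, 0.8, 4.0]
gripper_width: 0.287
```

```bash
python3 - <<'E'
from h import *
p,R=pose();T=tool(12,45)
go(p+[0,0,.12])
q=tcp(T,[*row(-.13,-.0298),.0845+.17]); print("front",q); print(turn(R,T),shift(T,p+[0,0,.12],q))
print(turn(R,tool(-13,45)),shift(R,p+[0,0,.12],q))
E
```

```text
6.45 j [-0.8656 -0.233   2.3174  0.448   0.3083 -2.1331] tcp [ 0.4605 -0.3698  0.0724] y [ 0.5509 -0.4444 -0.7064] F [-0.075   0.7573  3.9884] w 0.28738944957119317
('shift mm', array([ 84.9, -84.8,  -0. ])) [ 0.4605 -0.3698  0.1924]
front [0.5093 0.0778 0.2397]
('turn deg', array([ 36. , -36. ,   0.1]), 'norm', np.float64(50.9)) ('shift mm', array([132.9,  66.2, 427.7]))
('turn deg', array([ 18.3, -18.3,   0.1]), 'norm', np.float64(25.9)) ('shift mm', array([-138.2, -205.4,  379.1]))
```

Call:
apply_moves(moves=[[1, 5, -5, 0, 0, 0, 0], [1, 16, -16, 0, 0, 0, 0], [1, 16, -16, 0, 0, 0, 0], [1, 16, -16, 0, 0, 0, 0], [1, 16, -16, 0, 0, 0, 0], [1, 16, -16, 0, 0, 0, 0], [1, 0, 0, 0, 2, -2, 0], [1, 0, 0, 0, 4, -4, 0], [1, 0, 0, 0, 4, -4, 0], [1, 0, 0, 0, 4, -4, 0], [1, 0, 0, 0, 4, -4, 0], [1, 0, 0, 0, 4, -4, 0], [1, 0, 0, 0, 4, -4, 0], [1, 0, 0, 0, 4, -4, 0], [1, 0, 0, 0, 4, -4, 0], [1, 0, 0, 0, 2, -2, 0], [1, 0, 0, 0, 0, 0, 0]])

```text
time: 8.15
tool_pos: [0.4689, -0.364, 0.2036]
tool_rot: [0.682, -0.624, -0.323, -0.202]
contact_force: [-0.5, -0.4, -1.0]
gripper_width: 0.287
```

```bash
python3 - <<'E'
from h import *
T=tool(12,45);p,R=pose();print(turn(R,T));go(tcp(T,[*row(-.13,-.0298),.0872+.16]))
E
```

```text
('turn deg', array([ 0.3, -1.2, -1.1]), 'norm', np.float64(1.7))
8.15 j [-1.117  -0.187   2.0225  0.8014  1.2074 -3.1339] tcp [ 0.4689 -0.364   0.2036] y [ 0.6793  0.1389 -0.7206] F [-0.4881 -0.3567 -0.9562] w 0.287139681486379
('shift mm', array([105.4,  68.1, 426.5])) [0.5093 0.0778 0.2324]
```

Call:
apply_moves(moves=[[1, 3, 2, 12, 0, 0, 0], [1, 6, 4, 24, 0, 0, 0], [1, 6, 4, 24, 0, 0, 0], [1, 6, 4, 24, 0, 0, 0], [1, 6, 4, 24, 0, 0, 0], [1, 6, 4, 24, 0, 0, 0], [1, 6, 4, 24, 0, 0, 0], [1, 6, 4, 24, 0, 0, 0], [1, 6, 4, 24, 0, 0, 0], [1, 6, 4, 24, 0, 0, 0], [1, 6, 4, 24, 0, 0, 0], [1, 6, 4, 24, 0, 0, 0], [1, 6, 4, 24, 0, 0, 0], [1, 6, 4, 24, 0, 0, 0], [1, 6, 4, 24, 0, 0, 0], [1, 6, 4, 24, 0, 0, 0], [1, 6, 4, 24, 0, 0, 0], [1, 6, 4, 24, 0, 0, 0], [1, 3, 2, 12, 0, 0, 0], [1, 0, 0, 0, 0, 0, 0]])

```text
time: 10.15
tool_pos: [0.511, 0.0873, 0.2297]
tool_rot: [0.683, -0.623, -0.324, -0.201]
contact_force: [0.3, -0.2, -1.4]
gripper_width: 0.293
```

```bash
python3 - <<'E'
from h import *
T=tool(12,45);p,R=pose();print(turn(R,T))
a,b,c=[tcp(T,[*row(d,-.0298),.0872+.03+h]) for d,h in((-.13,.028),(0,.028),(0,0))]
print(shift(T,p,a));go(a,b,c)
i=manip.grab_frame("side");cv2.imwrite("pics/s2.png",cv2.resize(i[100:310,230:450],(800,764))[:600])
E
```

```text
('turn deg', array([ 0.1, -1.2, -1.1]), 'norm', np.float64(1.6))
('shift mm', array([-72.8,  67.7,  -8.9]))
10.15 j [-0.0842 -0.7454  2.3562  0.2797  0.8067 -1.9615] tcp [0.511  0.0873 0.2297] y [ 0.678   0.1429 -0.7211] F [ 0.2933 -0.2493 -1.415 ] w 0.29258596849105795
('shift mm', array([-71.3,  69.2, -10.3])) [0.5093 0.0778 0.1304]
('shift mm', array([93.7, 90.1,  2. ])) [0.6365 0.1048 0.1304]
('shift mm', array([-19.4,  20.2,  -0.4])) [0.6365 0.1048 0.1024]
```

View pics/s2.png

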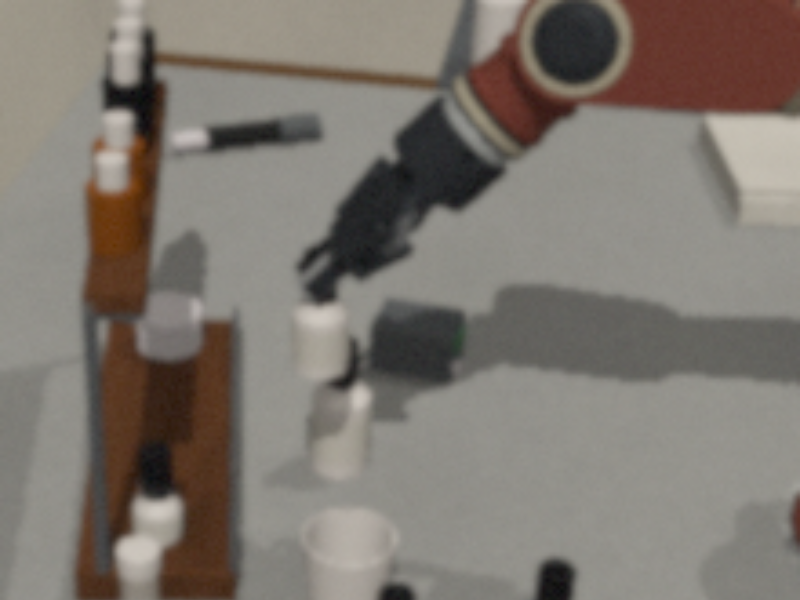

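Call:
apply_moves(moves=[[1, 0, 0, 0, 0, -1.2, -1.1], [1, -12, 11.5, -1.5, 0, 0, 0], [1, -12, 11.5, -1.5, 0, 0, 0], [1, -12, 11.5, -1.5, 0, 0, 0], [1, -12, 11.5, -1.5, 0, 0, 0], [1, -12, 11, -1.5, 0, 0, 0], [1, -12, 11, -1.5, 0, 0, 0], [1, 0, 0, 0, 0, 0, 0], [1, 9, 9, 0, 0, 0, 0], [1, 9, 9, 0, 0, 0, 0], [1, 9, 9, 0, 0, 0, 0], [1, 9, 9, 0, 0, 0, 0], [1, 9, 9, 0, 0, 0, 0], [1, 9, 9, 0, 0, 0, 0], [1, 9, 9, 0, 0, 0, 0], [1, 9, 9, 0, 0, 0, 0], [1, 9, 9, 0, 0, 0, 0], [1, 9, 9, 0, 0, 0, 0], [1, 0, 0, 0, 0, 0, 0]])

```text
time: 12.1
tool_pos: [0.6376, 0.1008, 0.1339]
tool_rot: [0.676, -0.623, -0.337, -0.203]
contact_force: [-0.8, -0.7, -1.4]
gripper_width: 0.289
```

```bash
python3 - <<'E'
from h import *
T=tool(12,45);p,R=pose();print(turn(R,T))
go(*[tcp(T,[*row(0,-.0298),.0872+.03+h]) for h in(.028,.004)])
E
```

```text
('turn deg', array([ 0.3, -0.1,  0.1]), 'norm', np.float64(0.4))
12.1 j [-0.0296 -0.1967  2.1665  0.4021  0.4279 -2.1083] tcp [0.6376 0.1008 0.1339] y [ 0.6945  0.1419 -0.7053] F [-0.7638 -0.7349 -1.3986] w 0.28865108456752214
('shift mm', array([-2.7,  2.3,  4.2])) [0.6365 0.1048 0.1304]
('shift mm', array([-17. ,  16.9,   0.1])) [0.6365 0.1048 0.1064]
```

Call:
apply_moves(moves=[[1, -4, 4, 2, 0, 0, 0], [1, -4, 4, 2, 0, 0, 0], [1, -4, 4, 0, 0, 0, 0], [1, -4, 4, 0, 0, 0, 0], [1, -2, 2, 0, 0, 0, 0], [1, -2, 1.5, 0, 0, 0, 0], [1, 0, 0, 0, 0, 0, 0], [1, 0, 0, 0, 0, 0, 0]])

```text
time: 12.9
tool_pos: [0.6352, 0.105, 0.1045]
tool_rot: [0.677, -0.623, -0.337, -0.202]
contact_force: [0.1, -0.1, -1.5]
gripper_width: 0.293
```

Call:
apply_moves(moves=[[1, -0.7, 0.7, 0, 0, 0, 0], [1, -0.7, 0.7, 0, 0, 0, 0], [1, 0, 0, 0, 0, 0, 0], [1, 0, 0, 0, 0, 0, 0]])

```text
time: 13.3
tool_pos: [0.6352, 0.105, 0.1025]
tool_rot: [0.677, -0.623, -0.337, -0.202]
contact_force: [-0.0, -0.4, -0.7]
gripper_width: 0.288
```

Call:
apply_moves(moves=[[1, -0.7, 0.7, 0, 0, 0, 0], [1, 0, 0, 0, 0, 0, 0], [1, 0, 0, 0, 0, 0, 0]])

```text
time: 13.6
tool_pos: [0.6357, 0.1051, 0.1024]
tool_rot: [0.676, -0.623, -0.337, -0.203]
contact_force: [-2.3, 0.1, 5.1]
gripper_width: 0.285
```

Call:
apply_moves(moves=[[0.3, 0, 0, 0, 0, 0, 0], [0.2, 0, 0, 0, 0, 0, 0], [0.1, 0, 0, 0, 0, 0, 0], [0.1, 0, 0, 0, 0, 0, 0], [0.1, 0, 0, 0, 0, 0, 0], [0.1, 0, -10, 0, 0, 0, 0], [0.1, 0, -10, 0, 0, 0, 0], [0.1, 0, -20, 0, 0, 0, 0], [0.1, 0, -30, 0, 0, 0, 0], [0.1, 0, -30, 0, 0, 0, 0], [0.1, 0, -30, 0, 0, 0, 0], [0.1, 0, -30, 0, 0, 0, 0], [0.1, 0, -30, 0, 0, 0, 0], [0.1, 0, 0, 0, 0, 0, 0]])

```text
time: 15.0
tool_pos: [0.5039, 0.0775, 0.2414]
tool_rot: [0.675, -0.622, -0.34, -0.205]
contact_force: [0.7, -0.8, 0.2]
gripper_width: 0.45
```

```bash
cat >> h.py <<'E'
def chk(i,u,v,h,n="top",r=10,th=40):
    p,s=dark(i,u,v,r,th);P=onz(n,*p,h-.0205+.03);d=P[:2]-row(-.6295,0)
    x=np.r_[np.cos(np.radians(12)),np.sin(np.radians(12))];print(n,p,s[2:],P,"ds,t",P[:2]@x-.6295,P[:2]@[-x[1],x[0]])
E
python3 - <<'E'
from h import *
go()
t=manip.grab_frame("top");s=manip.grab_frame("side")
cv2.imwrite("pics/t3.png",t);cv2.imwrite("pics/s3.png",s)
chk(t,267,180,.08); p=C["top"];q=np.linalg.inv(p["T"])@[*row(0,-.0298),.1095,1];q=p["mtx"]@q[:3];q/=q[2];print(q)
chk(t,int(q[0]),int(q[1]),.1)
chk(s,273,229,.08,"side");p=C["side"];q=np.linalg.inv(p["T"])@[*row(0,-.0298),.1095,1];q=p["mtx"]@q[:3];q/=q[2];print(q);chk(s,int(q[0]),int(q[1]),.1,"side")
cv2.imwrite("pics/c3.png",np.hstack([cv2.resize(t[130:240,220:360],(448,352),interpolation=2),cv2.resize(s[150:260,230:340],(352,352),interpolation=2)]))
E
```

```text
15.0 j [-0.1184 -0.8085  2.379   0.308   0.8252 -2.017 ] tcp [0.5039 0.0775 0.2414] y [ 0.7002  0.141  -0.6999] F [ 0.6652 -0.8302  0.2266] w 0.4499967204384768
top [266.9733 179.9867] [10 11 75] [0.6091 0.1576 0.0895] ds,t -0.0009138012072976709 0.027483626868182176
[286.5785 171.1594   1.    ]
top [286.1084 171.5181] [ 9 12 83] [0.6211 0.1031 0.1095] ds,t -0.0005483964374808359 -0.02832680223794831
side [272.4706 228.9706] [ 6 13 68] [0.6126 0.1562 0.0895] ds,t 0.0022172912993171368 0.025369036983874993
[274.0401 212.209    1.    ]
side [273.5612 210.9898] [ 8 13 98] [0.6249 0.0958 0.1095] ds,t 0.0016998742195221128 -0.036182870329809796
```

View pics/c3.png

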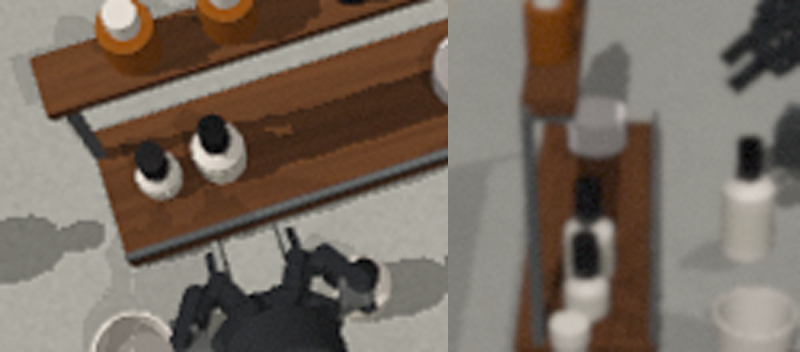

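The crop shows ref and small side by side and upright on the row. Top view gives a ref–small spacing of 55.8 mm and offsets from the line of -0.9 and -0.5 mm. Medium is next.

```bash
python3 - <<'E'
from h import *
T=tool(12,40);p,R=pose();print(turn(R,T));q=tcp(T,[.4919,-.0072,.1105]);a=q-T.apply([0,.09,0])
print(shift(T,p,a),a,shift(T,a,q),q)
E
```

```text
('turn deg', array([ 0.3, -0.1,  5.1]), 'norm', np.float64(5.2))
('shift mm', array([-103.3,    8.8,  -80.7])) [ 0.4485 -0.0164  0.1634] ('shift mm', array([-0., 90.,  0.])) [ 0.5051 -0.0044  0.0944]
```

```bash
python3 - <<'E'
from h import *
T=tool(12,40);p,R=pose();q=tcp(T,[.4919,-.0072,.1105]);a=q+[0,0,.09]
print(shift(T,p,a),a,shift(T,a,q),q)
E
```

```text
('shift mm', array([-45.4,  29.8, -80.7])) [ 0.5051 -0.0044  0.1844] ('shift mm', array([-57.9,  68.9,   0. ])) [ 0.5051 -0.0044  0.0944]
```

Call:
apply_moves(moves=[[-0.4, 0, 0, 0, 0, 0, 5.1], [-0.4, 0, 0, -20, 0, 0, 0], [-0.4, 0, 0, -20, 0, 0, 0], [-0.4, 0, 0, -20, 0, 0, 0], [-0.4, 0, 0, -21, 0, 0, 0], [-0.4, -15, 10, 0, 0, 0, 0], [-0.4, -15, 10, 0, 0, 0, 0], [-0.4, -15, 10, 0, 0, 0, 0], [-0.4, -10, 12, 0, 0, 0, 0], [-0.4, -10, 12, 0, 0, 0, 0], [-0.4, 0, 0, 0, 0, 0, 0], [-0.4, 0, 0, 0, 0, 0, 0]])

```text
time: 16.3
tool_pos: [0.5047, -0.0043, 0.1514]
tool_rot: [0.686, -0.637, -0.308, -0.171]
contact_force: [0.6, 0.1, -0.0]
gripper_width: 0.699
```

```bash
python3 - <<'E'
from h import *
T=tool(12,40);p,R=pose();print(turn(R,T));q=tcp(T,[.4919,-.0072,.1105]);go(q)
cv2.imwrite("pics/s4.png",cv2.resize(manip.grab_frame("side")[130:280,250:450],(800,600)))
E
```

```text
('turn deg', array([ 0.2, -0.1, -0.2]), 'norm', np.float64(0.3))
16.3 j [-0.348  -0.6437  2.4111  0.4787  0.8166 -2.3557] tcp [ 0.5047 -0.0043  0.1514] y [ 0.627   0.1297 -0.7682] F [ 0.6293  0.0729 -0.0048] w 0.6991004657521108
('shift mm', array([-36.2,  44. ,  -0.1])) [ 0.5051 -0.0044  0.0944]
```

View pics/s4.png

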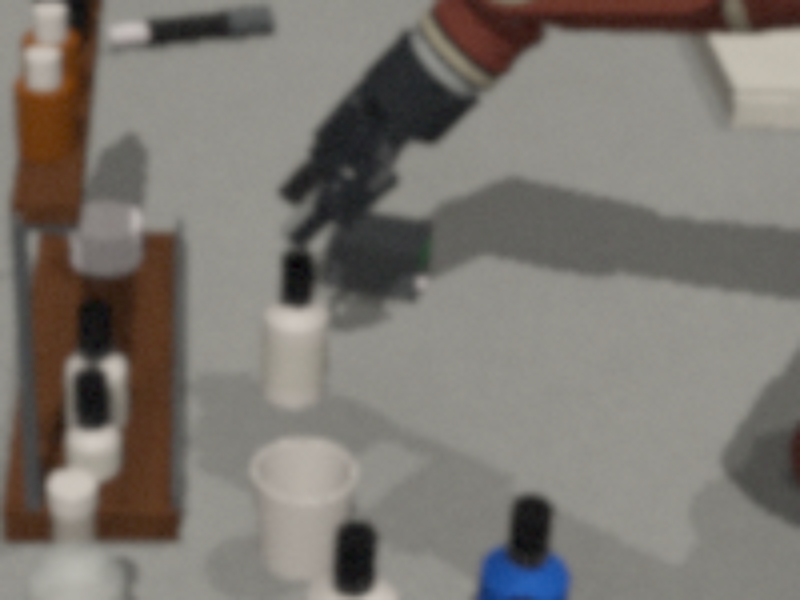

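The gripper stands over the medium cap at crop (298,275). I descend and grip.

Call:
apply_moves(moves=[[-0.4, -8, 10, 0, 0, 0, 0], [-0.4, -8, 10, 0, 0, 0, 0], [-0.4, -8, 10, 0, 0, 0, 0], [-0.4, -8, 9, 0, 0, 0, 0], [-0.4, -4, 5, 0, 0, 0, 0], [-0.4, 0, 0, 0, 0, 0, 0], [0.3, 0, 0, 0, 0, 0, 0], [1, 0, 0, 0, 0, 0, 0], [1, 0, 0, 0, 0, 0, 0], [1, 0, 0, 0, 0, 0, 0], [1, 0, 0, 0, 0, 0, 0]])

```text
time: 17.45
tool_pos: [0.5063, -0.0047, 0.0969]
tool_rot: [0.685, -0.637, -0.309, -0.172]
contact_force: [-0.7, 1.9, 2.8]
gripper_width: 0.284
```

```bash
python3 - <<'E'
from h import *
T=tool(12,40);p,R=pose();print(turn(R,T));a=p+[0,0,.1]
z=p[2]+.03
h=tcp(T,[.4919,-.0072,.1105])-p;print("tcp minus planned",-h)
Q=[np.r_[tcp(T,[*row(d,-.0918),0])[:2],z+e] for d,e in((-.12,.07),(-.12,.025),(0,.025),(0,0))]
go(p+[0,0,.07],*Q)
E
```

```text
('turn deg', array([ 0.3, -0.1,  0. ]), 'norm', np.float64(0.3))
tcp minus planned [ 0.0012 -0.0003  0.0025]
17.45 j [-0.3475 -0.5399  2.4492  0.5561  0.6893 -2.4606] tcp [ 0.5063 -0.0047  0.0969] y [ 0.6301  0.1289 -0.7658] F [-0.6507  1.9281  2.7929] w 0.28382842874088987
('shift mm', array([ 45. , -53.6,  -0.2])) [ 0.5063 -0.0047  0.1669]
('shift mm', array([41.3, -4.6, 18.1])) [0.5307 0.0189 0.1969]
('shift mm', array([-28.9,  34.5,   0.1])) [0.5307 0.0189 0.1519]
('shift mm', array([91.9, 77.2,  0.5])) [0.648  0.0439 0.1519]
('shift mm', array([-16.1,  19.1,   0.1])) [0.648  0.0439 0.1269]
```

Call:
apply_moves(moves=[[1, 3.4, -4, 0, 0, 0, 0], [1, 8, -9.5, 0, 0, 0, 0], [1, 8, -9.5, 0, 0, 0, 0], [1, 8, -9.5, 0, 0, 0, 0], [1, 8, -9.6, 0, 0, 0, 0], [1, 0, 0, 0, 0, 0, 0], [1, 5, 4, 1, 0, 0, 0], [1, 10, 8.4, 2, 0, 0, 0], [1, 10, 8.4, 2, 0, 0, 0], [1, 10, 8.4, 2, 0, 0, 0], [1, 10, 8.4, 2, 0, 0, 0], [1, 10, 8.4, 2, 0, 0, 0], [1, 10, 8.4, 2, 0, 0, 0], [1, 10, 8.4, 2, 0, 0, 0], [1, 10, 8.4, 2, 0, 0, 0], [1, 10, 8.4, 1.5, 0, 0, 0], [1, 10, 8.4, 0, 0, 0, 0], [1, 9, 7.6, 0, 0, 0, 0], [1, 0, 0, 0, 0, 0, 0], [1, 0, 0, 0, 0, 0, 0]])

```text
time: 19.45
tool_pos: [0.6472, 0.0443, 0.1492]
tool_rot: [0.686, -0.637, -0.308, -0.171]
contact_force: [-1.0, 0.6, -2.8]
gripper_width: 0.287
```

```bash
python3 - <<'E'
from h import *
T=tool(12,40);p,R=pose();print(turn(R,T))
q=tcp(T,[*row(0,-.0915),0]);go(np.r_[q[:2],.1289])
E
```

```text
('turn deg', array([ 0.2, -0.1, -0.2]), 'norm', np.float64(0.3))
19.45 j [-0.1407 -0.1815  2.092   0.3914  0.6023 -2.17  ] tcp [0.6472 0.0443 0.1492] y [ 0.6268  0.1295 -0.7683] F [-1.0425  0.6438 -2.8114] w 0.2868787093144082
('shift mm', array([-12.4,  16.1,  -0.3])) [0.648  0.0442 0.1289]
```

Call:
apply_moves(moves=[[1, -3, 4, 0, 0, 0, 0], [1, -3, 4, 0, 0, 0, 0], [1, -3, 4, 0, 0, 0, 0], [1, -2, 2.2, 0, 0, 0, 0], [1, -1.4, 1.6, 0, 0, 0, 0], [1, 0, 0, 0, 0, 0, 0], [1, 0, 0, 0, 0, 0, 0]])

```text
time: 20.15
tool_pos: [0.6484, 0.044, 0.1308]
tool_rot: [0.685, -0.637, -0.309, -0.172]
contact_force: [-0.3, -0.0, -2.2]
gripper_width: 0.285
```

Call:
apply_moves(moves=[[1, -0.6, 0.8, 0, 0, 0, 0], [1, 0, 0, 0, 0, 0, 0], [1, 0, 0, 0, 0, 0, 0]])

```text
time: 20.45
tool_pos: [0.6485, 0.044, 0.1297]
tool_rot: [0.685, -0.637, -0.309, -0.172]
contact_force: [-0.0, 1.2, -2.7]
gripper_width: 0.284
```

Call:
apply_moves(moves=[[1, -0.6, 0.8, 0, 0, 0, 0], [1, -0.6, 0.8, 0, 0, 0, 0], [1, 0, 0, 0, 0, 0, 0], [1, 0, 0, 0, 0, 0, 0]])

```text
time: 20.85
tool_pos: [0.6485, 0.0441, 0.1275]
tool_rot: [0.685, -0.637, -0.309, -0.172]
contact_force: [1.2, -0.9, -2.0]
gripper_width: 0.284
```

Call:
apply_moves(moves=[[1, -0.6, 0.8, 0, 0, 0, 0], [1, 0, 0, 0, 0, 0, 0], [1, 0, 0, 0, 0, 0, 0]])

```text
time: 21.15
tool_pos: [0.6488, 0.044, 0.1269]
tool_rot: [0.685, -0.637, -0.309, -0.172]
contact_force: [-0.3, -0.1, -0.9]
gripper_width: 0.293
```

Call:
apply_moves(moves=[[1, -0.4, 0.5, 0, 0, 0, 0], [1, 0, 0, 0, 0, 0, 0], [1, 0, 0, 0, 0, 0, 0]])

```text
time: 21.45
tool_pos: [0.6491, 0.0441, 0.1269]
tool_rot: [0.685, -0.637, -0.309, -0.172]
contact_force: [-1.4, 0.5, 3.1]
gripper_width: 0.29
```

Call:
apply_moves(moves=[[0.3, 0, 0, 0, 0, 0, 0], [0.2, 0, 0, 0, 0, 0, 0], [0.1, 0, 0, 0, 0, 0, 0], [0.1, 0, 0, 0, 0, 0, 0], [0.1, 0, 0, 0, 0, 0, 0], [0.1, -2, -10, 0, 0, 0, 0], [0.1, -2, -10, 0, 0, 0, 0], [0.1, -4, -20, 0, 0, 0, 0], [0.1, -6, -30, 0, 0, 0, 0], [0.1, -6, -30, 0, 0, 0, 0], [0.1, -6, -30, 0, 0, 0, 0], [0.1, -6, -30, 0, 0, 0, 0], [0.1, -6, -30, 0, 0, 0, 0], [0.1, 0, 0, 0, 0, 0, 0]])

```text
time: 22.85
tool_pos: [0.5008, 0.0127, 0.2522]
tool_rot: [0.683, -0.638, -0.311, -0.175]
contact_force: [-1.1, 0.1, 0.6]
gripper_width: 0.452
```

```bash
cat >> h.py <<'E'
def prj(n,P):
    c=C[n];q=c["mtx"]@(np.linalg.inv(c["T"])@[*P,1])[:3];return q[:2]/q[2]
E
python3 - <<'E'
from h import *
go()
t=manip.grab_frame("top");s=manip.grab_frame("side");cv2.imwrite("pics/t4.png",t);cv2.imwrite("pics/s5.png",s)
for n,i in(("top",t),("side",s)):
    for tt,h in((.0265,.08),(-.029,.1),(-.0915,.125)):
        u,v=prj(n,[*row(0,tt),h+.0095]).round().astype(int);chk(i,u,v,h,n)
p,_=dark(t,199,266);q,_=dark(s,338,268);print("large",tri(p,q),onz("top",*p,.1295))
T=tool(60,45)
E
```

```text
22.85 j [-0.3006 -0.7706  2.3138  0.3779  0.9902 -2.1869] tcp [0.5008 0.0127 0.2522] y [ 0.6356  0.126  -0.7617] F [-1.059   0.0651  0.5976] w 0.45166036165504836
top [266.8904 180.0137] [10 11 73] [0.6091 0.1578 0.0895] ds,t -0.0009155752522581606 0.027716764179868684
top [286.1084 171.5181] [ 9 12 83] [0.6211 0.1031 0.1095] ds,t -0.0005483964374808359 -0.02832680223794831
top [308.3407 161.5934] [ 9 12 91] [0.634  0.0418 0.1345] ds,t -0.0006977180580504116 -0.09092053583900322
side [272.4923 228.9231] [ 6 13 65] [0.6126 0.1559 0.0895] ds,t 0.0021680603482342464 0.025139891851213438
side [273.2899 211.6087] [ 7 12 69] [0.6249 0.0992 0.1095] ds,t 0.0023235612235913417 -0.032928806978891285
side [274.4028 193.6806] [ 6 13 72] [0.6361 0.0413 0.1345] ds,t 0.0013264836860998885 -0.09181875933579722
large (array([0.3997, 0.3363, 0.1307]), np.float64(0.0026795375233605824)) [0.3984 0.3366 0.1295]
```

Medium stands 62.6 mm from small and 0.7 mm off the line. Large is at (0.400, 0.336). The blue and yellow look-alikes are 110 mm from it, so I approach at heading 75° to stay clear of blue.

```bash
python3 - <<'E'
from h import *
T0=tool(12,45);T=tool(75,45);p,R=pose();print(turn(R,T0),turn(T0,T));q=tcp(T,[.3997,.336,.1355]);a=q+[0,0,.11]
print(shift(T0,p,a),a,shift(T,a,q),q)
E
```

```text
('turn deg', array([ 0.3, -0.1, -5. ]), 'norm', np.float64(5.0)) ('turn deg', array([ 44.5, -44.5,   0. ]), 'norm', np.float64(63.0))
('shift mm', array([-30. ,  -5.4, 349.9])) [0.4035 0.3503 0.2307] ('shift mm', array([-77.8,  77.8,   0. ])) [0.4035 0.3503 0.1207]
```

Call:
apply_moves(moves=[[-0.4, 0, 0, 0, 0, 0, -5], [-0.4, -2, 0, 25, 0, 0, 0], [-0.4, -2, 0, 25, 0, 0, 0], [-0.4, -2, 0, 25, 0, 0, 0], [-0.4, -2, 0, 25, 0, 0, 0], [-0.4, -2, 0, 25, 0, 0, 0], [-0.4, -2, 0, 25, 0, 0, 0], [-0.4, -2, 0, 25, 0, 0, 0], [-0.4, -2, 0, 25, 0, 0, 0], [-0.4, -2, -1, 25, 0, 0, 0], [-0.4, -2, -1, 25, 0, 0, 0], [-0.4, -2, -1, 25, 0, 0, 0], [-0.4, -2, -1, 25, 0, 0, 0], [-0.4, -2, -1, 25, 0, 0, 0], [-0.4, -2, -1, 25, 0, 0, 0], [-0.4, 0, 0, 0, 0, 0, 0]])

```text
time: 24.55
tool_pos: [0.4043, 0.354, 0.2279]
tool_rot: [0.677, -0.624, -0.337, -0.198]
contact_force: [-0.4, -0.2, -0.4]
gripper_width: 0.701
```

Call:
apply_moves(moves=[[-0.4, 0, 0, 0, 4.5, -4.5, 0], [-0.4, 0, 0, 0, 5, -5, 0], [-0.4, 0, 0, 0, 5, -5, 0], [-0.4, 0, 0, 0, 5, -5, 0], [-0.4, 0, 0, 0, 5, -5, 0], [-0.4, 0, 0, 0, 5, -5, 0], [-0.4, 0, 0, 0, 5, -5, 0], [-0.4, 0, 0, 0, 5, -5, 0], [-0.4, 0, 0, 0, 5, -5, 0], [-0.4, 0, 0, 0, 0, 0, 0]])

```text
time: 25.55
tool_pos: [0.4064, 0.3486, 0.2257]
tool_rot: [0.698, -0.404, -0.575, 0.136]
contact_force: [-0.5, -1.3, -0.4]
gripper_width: 0.697
```

```bash
python3 - <<'E'
from h import *
T=tool(75,45);p,R=pose();print(turn(R,T));q=tcp(T,[.3997,.336,.1355]);go(q+[0,0,.05],q);print(shift(T,p,q))
E
```

```text
('turn deg', array([ 5.9, -7. , -1.1]), 'norm', np.float64(9.2))
25.55 j [ 0.2772 -0.569   2.263   0.6808  1.0196 -2.6776] tcp [0.4064 0.3486 0.2257] y [ 0.2749  0.6357 -0.7213] F [-0.5337 -1.2773 -0.3685] w 0.6974625958518852
('shift mm', array([-37.8,  40. ,   2.6])) [0.4035 0.3503 0.1707]
('shift mm', array([-34.6,  36.1,  -0.6])) [0.4035 0.3503 0.1207]
('shift mm', array([-73.6,  74.9,   3.2]))
```

Call:
apply_moves(moves=[[-0.4, 0, 0, 0, 3, -3.5, -0.6], [-0.4, 0, 0, 0, 3, -3.5, -0.5], [-0.4, 0, 0, 0, 0, 0, 0], [-0.4, 0, 0, 0, 0, 0, 0]])

```text
time: 25.95
tool_pos: [0.4044, 0.3501, 0.2263]
tool_rot: [0.683, -0.353, -0.613, 0.184]
contact_force: [0.3, -0.5, -0.5]
gripper_width: 0.701
```

```bash
python3 - <<'E'
from h import *
T=tool(75,45);p,R=pose();print(turn(R,T));q=tcp(T,[.3997,.336,.1355]);go(q+[0,0,.05],q)
i=manip.grab_frame("top");cv2.imwrite("pics/t6.png",cv2.resize(i[200:340,150:310],(800,700))[:600])
E
```

```text
('turn deg', array([-0.1,  0.1,  0. ]), 'norm', np.float64(0.2))
25.95 j [ 0.23   -0.5087  2.2307  0.766   1.1212 -2.8926] tcp [0.4044 0.3501 0.2263] y [ 0.1808  0.6836 -0.7071] F [ 0.3461 -0.4877 -0.5124] w 0.7005714905952847
('shift mm', array([-39.4,  39.3,   0.9])) [0.4035 0.3503 0.1707]
('shift mm', array([-35.4,  35.4,  -0. ])) [0.4035 0.3503 0.1207]
```

View pics/t6.png

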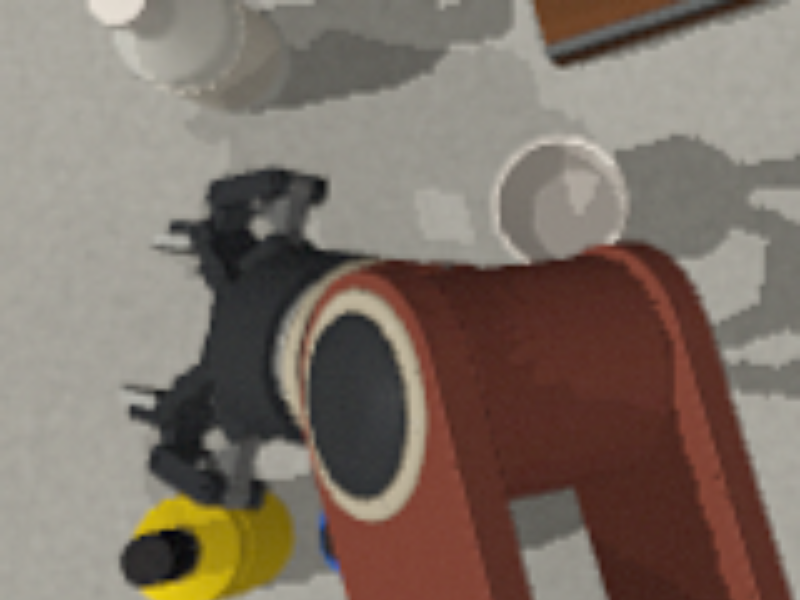

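The jaws straddle the spot over the large bottle, with yellow, blue (under the forearm) and the cup clear of the fingers. I descend.

Call:
apply_moves(moves=[[-0.4, -12, 12, 0.5, 0, 0, 0], [-0.4, -12, 12, 0.4, 0, 0, 0], [-0.4, -12, 12, 0, 0, 0, 0], [-0.4, -9, 9, 0, 0, 0, 0], [-0.4, -9, 9, 0, 0, 0, 0], [-0.4, -9, 9, 0, 0, 0, 0], [-0.4, -9, 9, 0, 0, 0, 0], [-0.4, -3, 3, 0, 0, 0, 0], [-0.4, 0, 0, 0, 0, 0, 0], [-0.4, 0, 0, 0, 0, 0, 0], [0.3, 0, 0, 0, 0, 0, 0], [1, 0, 0, 0, 0, 0, 0], [1, 0, 0, 0, 0, 0, 0], [1, 0, 0, 0, 0, 0, 0], [1, 0, 0, 0, 0, 0, 0]])

```text
time: 27.5
tool_pos: [0.4043, 0.3508, 0.1221]
tool_rot: [0.682, -0.351, -0.614, 0.184]
contact_force: [-1.5, -1.0, 4.4]
gripper_width: 0.288
```

```bash
python3 - <<'E'
from h import *
T=tool(75,45);T0=tool(12,45);p,R=pose();print(turn(R,T),turn(R,T0));q=tcp(T,[.3997,.336,.1355]);print("err",p-q)
a=p+[0,0,.11];f=np.r_[tcp(T0,[*row(-.13,-.159),0])[:2],a[2]];go(a);print(shift(T0,a,f),f)
E
```

```text
('turn deg', array([-0.2,  0.3,  0.2]), 'norm', np.float64(0.4)) ('turn deg', array([-44.8,  44.8,   0.2]), 'norm', np.float64(63.3))
err [0.0008 0.0004 0.0015]
27.5 j [ 0.2303 -0.3543  2.3119  0.8706  0.9595 -3.0969] tcp [0.4043 0.3508 0.1221] y [ 0.1807  0.6856 -0.7052] F [-1.529  -0.9559  4.4371] w 0.28785881272773856
('shift mm', array([ 78. , -77.6,  -0.2])) [0.4043 0.3508 0.2321]
('shift mm', array([  32.5,   32.5, -418.1])) [ 0.5362 -0.0486  0.2321]
```

Call:
apply_moves(moves=[[1, 4, -4, 0, 0, 0, 0], [1, 12, -12, 0, 0, 0, 0], [1, 15, -15, 0, 0, 0, 0], [1, 15, -15, 0, 0, 0, 0], [1, 15, -15, 0, 0, 0, 0], [1, 12, -12, 0, 0, 0, 0], [1, 5, -5, 0, 0, 0, 0], [1, 0, 0, 0, -2, 2, 0], [1, 0, 0, 0, -4, 4, 0], [1, 0, 0, 0, -4, 4, 0], [1, 0, 0, 0, -4, 4, 0], [1, 0, 0, 0, -4, 4, 0], [1, 0, 0, 0, -4, 4, 0], [1, 0, 0, 0, -4, 4, 0], [1, 0, 0, 0, -4, 4, 0], [1, 0, 0, 0, -4, 4, 0], [1, 0, 0, 0, -4, 4, 0], [1, 0, 0, 0, -4, 4, 0], [1, 0, 0, 0, -2.8, 2.8, 0], [1, 0, 0, 0, 0, 0, 0]])

```text
time: 29.5
tool_pos: [0.4026, 0.351, 0.2292]
tool_rot: [0.68, -0.619, -0.344, -0.192]
contact_force: [0.1, 0.7, -2.1]
gripper_width: 0.286
```

```bash
python3 - <<'E'
from h import *
T0=tool(12,45);p,R=pose();print(turn(R,T0));f=np.r_[tcp(T0,[*row(-.13,-.159),0])[:2],.2321];go(f);print(shift(T0,p,f),f)
E
```

```text
('turn deg', array([-0.9,  1. , -0.2]), 'norm', np.float64(1.3))
29.5 j [ 0.7661 -0.5683  2.262  -0.518   0.8114 -0.8008] tcp [0.4026 0.351  0.2292] y [ 0.6857  0.1614 -0.7098] F [ 0.1062  0.6772 -2.1294] w 0.28627891620653984
('shift mm', array([  28.5,   25.1, -419.6])) [ 0.5362 -0.0486  0.2321]
('shift mm', array([  35.7,   31.6, -418.6])) [ 0.5362 -0.0486  0.2321]
```

Call:
apply_moves(moves=[[1, 0, 0, 0, -0.9, 1, -0.2], [1, 1, 1, -12, 0, 0, 0], [1, 2, 2, -24, 0, 0, 0], [1, 2, 2, -24, 0, 0, 0], [1, 2, 2, -24, 0, 0, 0], [1, 2, 2, -24, 0, 0, 0], [1, 2, 2, -24, 0, 0, 0], [1, 2, 2, -24, 0, 0, 0], [1, 2, 2, -24, 0, 0, 0], [1, 2, 2, -24, 0, 0, 0], [1, 2, 2, -24, 0, 0, 0], [1, 2, 2, -24, 0, 0, 0], [1, 2, 2, -24, 0, 0, 0], [1, 2, 2, -24, 0, 0, 0], [1, 2, 2, -24, 0, 0, 0], [1, 2, 2, -24, 0, 0, 0], [1, 2, 1, -24, 0, 0, 0], [1, 2, 1, -24, 0, 0, 0], [1, 2, 1, -22, 0, 0, 0], [1, 0, 0, 0, 0, 0, 0]])

```text
time: 31.5
tool_pos: [0.5361, -0.0521, 0.2325]
tool_rot: [0.677, -0.622, -0.337, -0.204]
contact_force: [-0.6, 0.3, -1.9]
gripper_width: 0.289
```

```bash
python3 - <<'E'
from h import *
T0=tool(12,45);p,R=pose();print(turn(R,T0));z=.1221+.03
Q=[np.r_[tcp(T0,[*row(d,-.159),0])[:2],z+e] for d,e in((-.12,.019),(0,.019),(0,.003))];go(*Q);print(shift(T0,p,Q[0]))
i=manip.grab_frame("side");cv2.imwrite("pics/s7.png",cv2.resize(i[80:260,230:430],(660,594)))
E
```

```text
('turn deg', array([ 0.2, -0.2,  0.2]), 'norm', np.float64(0.4))
31.5 j [-0.4742 -0.6321  2.2969  0.5999  0.9067 -2.486 ] tcp [ 0.5361 -0.0521  0.2325] y [ 0.6947  0.1432 -0.7049] F [-0.604   0.3185 -1.9054] w 0.2892381826752405
('shift mm', array([-35.9,  50.9,   3.5])) [ 0.5459 -0.0465  0.1711]
('shift mm', array([84.6, 85.1,  0.7])) [ 0.6633 -0.0216  0.1711]
('shift mm', array([-11.3,  11.3,   0. ])) [ 0.6633 -0.0216  0.1551]
('shift mm', array([-35.8,  51. ,   3.4]))
```

View pics/s7.png

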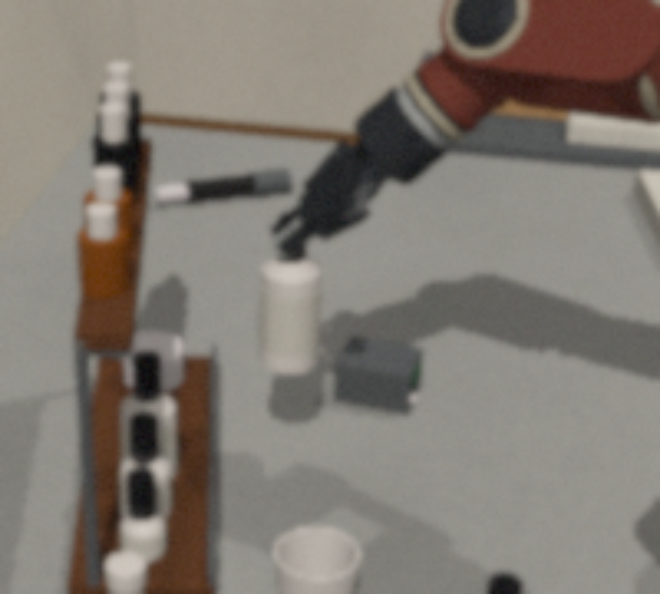

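The large bottle hangs upright in front of the rack at crop (290,315), clear of the supply. The row of three is behind it at left. I lower it and slide it in.

Call:
apply_moves(moves=[[1, -7, 10, 1, 0, 0, 0], [1, -7, 10, 1, 0, 0, 0], [1, -7, 10, 1, 0, 0, 0], [1, -7, 10, 0.5, 0, 0, 0], [1, -6.5, 10, 0, 0, 0, 0], [1, 0, 0, 0, 0, 0, 0], [1, 0, 0, 0, 0, 0, 0]])

```text
time: 32.25
tool_pos: [0.5461, -0.0431, 0.1726]
tool_rot: [0.678, -0.621, -0.337, -0.203]
contact_force: [-0.0, 0.1, -2.3]
gripper_width: 0.289
```

Call:
apply_moves(moves=[[1, 5, 5, 0, 0, 0, 0], [1, 9, 9, 0, 0, 0, 0], [1, 9, 9, 0, 0, 0, 0], [1, 9, 9, 0, 0, 0, 0], [1, 9, 9, 0, 0, 0, 0], [1, 9, 9, 0, 0, 0, 0], [1, 9, 9, 0, 0, 0, 0], [1, 9, 9, 0, 0, 0, 0], [1, 9, 9, 0, 0, 0, 0], [1, 5, 5, 0, 0, 0, 0], [1, 0, 0, 0, 0, 0, 0], [1, 0, 0, 0, 0, 0, 0]])

```text
time: 33.45
tool_pos: [0.6596, -0.0195, 0.1736]
tool_rot: [0.678, -0.621, -0.337, -0.203]
contact_force: [-0.1, -0.0, -2.8]
gripper_width: 0.289
```

```bash
python3 - <<'E'
from h import *
T0=tool(12,45);p,R=pose();print(turn(R,T0));go(np.r_[tcp(T0,[*row(0,-.159),0])[:2],.1561])
E
```

```text
('turn deg', array([ 0.1, -0.1,  0.2]), 'norm', np.float64(0.2))
33.45 j [-0.2878 -0.1976  2.0934  0.6239  0.616  -2.465 ] tcp [ 0.6596 -0.0195  0.1736] y [ 0.6939  0.1466 -0.705 ] F [-0.1233 -0.0248 -2.7704] w 0.2891512127745897
('shift mm', array([-10.2,  14.6,  -2.8])) [ 0.6633 -0.0216  0.1561]
```

Call:
apply_moves(moves=[[1, -2, 4, -1.5, 0, 0, 0], [1, -2, 4, -1.3, 0, 0, 0], [1, -3, 3, 0, 0, 0, 0], [1, -2, 2, 0, 0, 0, 0], [1, -1, 1.5, 0, 0, 0, 0], [1, 0, 0, 0, 0, 0, 0], [1, 0, 0, 0, 0, 0, 0]])

```text
time: 34.15
tool_pos: [0.6634, -0.0216, 0.1562]
tool_rot: [0.678, -0.621, -0.337, -0.203]
contact_force: [-0.6, -1.7, -1.8]
gripper_width: 0.287
```

Call:
apply_moves(moves=[[1, -0.7, 0.7, 0, 0, 0, 0], [1, -0.7, 0.7, 0, 0, 0, 0], [1, 0, 0, 0, 0, 0, 0], [1, 0, 0, 0, 0, 0, 0]])

```text
time: 34.55
tool_pos: [0.6633, -0.0216, 0.1542]
tool_rot: [0.678, -0.621, -0.337, -0.203]
contact_force: [0.7, 1.1, -2.2]
gripper_width: 0.284
```

Call:
apply_moves(moves=[[1, -0.7, 0.7, 0, 0, 0, 0], [1, -0.5, 0.5, 0, 0, 0, 0], [1, 0, 0, 0, 0, 0, 0], [1, 0, 0, 0, 0, 0, 0]])

```text
time: 34.95
tool_pos: [0.6633, -0.0216, 0.1524]
tool_rot: [0.678, -0.621, -0.337, -0.203]
contact_force: [0.1, -0.2, -2.1]
gripper_width: 0.285
```

Call:
apply_moves(moves=[[1, -0.4, 0.4, 0, 0, 0, 0], [1, 0, 0, 0, 0, 0, 0], [1, 0, 0, 0, 0, 0, 0]])

```text
time: 35.25
tool_pos: [0.6635, -0.0216, 0.1522]
tool_rot: [0.678, -0.621, -0.338, -0.203]
contact_force: [-0.6, 0.5, -0.6]
gripper_width: 0.29
```

Call:
apply_moves(moves=[[1, -0.4, 0.4, 0, 0, 0, 0], [1, 0, 0, 0, 0, 0, 0], [1, 0, 0, 0, 0, 0, 0], [0.3, 0, 0, 0, 0, 0, 0], [0.2, 0, 0, 0, 0, 0, 0], [0.1, 0, 0, 0, 0, 0, 0], [0.1, 0, 0, 0, 0, 0, 0], [0.1, 0, 0, 0, 0, 0, 0], [0.1, -1, -10, 0, 0, 0, 0], [0.1, -1, -10, 0, 0, 0, 0], [0.1, -2, -20, 0, 0, 0, 0], [0.1, -3, -30, 0, 0, 0, 0], [0.1, -3, -30, 0, 0, 0, 0], [0.1, -3, -30, 0, 0, 0, 0], [0.1, -3, -30, 0, 0, 0, 0], [0.1, -3, -30, 0, 0, 0, 0], [0.1, 0, 0, 0, 0, 0, 0]])

```text
time: 36.95
tool_pos: [0.5179, -0.0534, 0.2771]
tool_rot: [0.675, -0.622, -0.34, -0.205]
contact_force: [-0.0, -0.3, 0.5]
gripper_width: 0.448
```

```bash
python3 - <<'E'
from h import *
go()
t=manip.grab_frame("top");s=manip.grab_frame("side")
for n,i in(("top",t),("side",s)):
    for tt,h in((.0265,.08),(-.029,.1),(-.0915,.125),(-.159,.15)):
        u,v=prj(n,[*row(0,tt),h+.0095]).round().astype(int);chk(i,u,v,h,n)
t0=cv2.imread("pics/top0.png")
cv2.imwrite("pics/c8.png",np.hstack([cv2.resize(t[130:260,150:430],(560,260)),cv2.resize(s[140:300,230:380],(240,260))]))
cv2.imwrite("pics/c8.png",np.vstack([cv2.resize(t[100:260,150:430],(800,457),interpolation=2)]))
E
```

```text
36.95 j [-0.504  -0.731   2.2806  0.576   1.0126 -2.4452] tcp [ 0.5179 -0.0534  0.2771] y [ 0.7     0.1416 -0.7   ] F [-0.0318 -0.3193  0.4661] w 0.44751581475560087
top [266.9726 179.9452] [10 11 73] [0.6093 0.1576 0.0895] ds,t -0.0008030181973890382 0.027452392839487465
top [286.0714 171.5595] [ 9 12 84] [0.621  0.1032 0.1095] ds,t -0.0006261773497627798 -0.02820007941942333
top [308.3889 161.5889] [ 9 12 90] [0.634  0.0417 0.1345] ds,t -0.0007253998877625456 -0.0910429395451222
top [333.1354 150.5104] [ 9 13 96] [ 0.6483 -0.0238  0.1595] ds,t -0.00028136284631474773 -0.15803671125256658
side [272.5303 229.1364] [ 6 13 66] [0.6123 0.1569 0.0895] ds,t 0.002008356551419732 0.02616709210025997
side [273.2361 211.4722] [ 7 12 72] [0.6252 0.0985 0.1095] ds,t 0.0025149694581437787 -0.03364348393912532
side [274.2817 193.2817] [ 7 12 71] [0.6371 0.0392 0.1345] ds,t 0.0017966035365024613 -0.09409836277531654
side [274.5405 175.2162] [ 8 13 74] [ 0.6525 -0.0247  0.1595] ds,t 0.00356531178688968 -0.1598027118011117
```

View pics/c8.png

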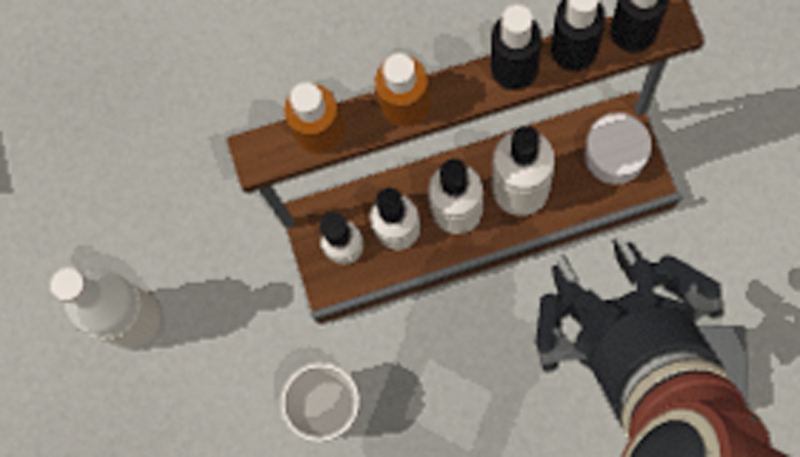

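The picture shows all four bottles upright in a row growing towards the tin, and the gripper is free in front of the rack. Spacings are 55.7, 62.8 and 67.0 mm, all within 1 mm of the line in the top view. Handing in.

```bash
python3 -c "
from plant import manip
print(manip.job_done())"
```

```text
the job is handed in; nothing more can be done
None
```

The three white bottles now stand upright on the lower board, running smallest, small, medium, large towards the tin. I gripped each one by its cap with the tool tilted 40–45°, set it down until it touched the board, and let go there. It took about 37 s of the 72 s allowed, and the job is handed in.

- **Spacing:** in the top view the axis distances are 55.7, 62.8 and 67.0 mm, which makes the gaps between bodies about 14–16 mm. The side view gives 59.8, 60.5 and 65.7 mm. It is the less exact view along the row, but its figures are also within limits.
- **Row line:** the bottles are within 1 mm of the line in the top view and within 4 mm in the side view. The limit is 13 mm.
- **Bystanders:** the smallest bottle's measured position did not change. The tin, cup and wash bottle look unmoved in the last picture. The supply was mostly hidden by the arm there; I saw it clear of the load just before the last placing but did not measure it again.
- **Robot:** the gripper ended free of everything, and no dropped or tipped bottle appeared in any picture or force reading. Two wrist turns stopped a little short, one of them with the last joint near its limit, and I corrected both before the grasp or placing that followed.

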